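# Dial open the worn combination bolt of a tool case

## Task

Unlock the aluminium tool case: turn its left dial to 3 and then its right dial to 7, and slide the bolt to the left by its tab until it is fully open. The lock is worn, so each number catches somewhere near its mark rather than on it: feel for the place where the sprung bolt clicks in, stop turning there, and do not force the dials or the bolt. Leave everything else on the case and bench where it is.

Things in the scene. Friction and masses are not known exactly. Their poses are not given: they have to be found in the camera images.
- case: Grey case with aluminium edges lying flat, fixed: 260 mm (x) by 420 mm (y) by 90 mm high. Origin: centre of its underside; +x points away from the robot at yaw 0, +y to the left, z up. On its lid are a dark steel lock housing with two dials and, in front of that (towards the robot), a steel bolt along y.
- lock_top (a point): Centre of the lock housing's top, 112 mm above the table; the housing is 100 mm (x) by 260 mm (y), 22 mm high. Axes as the case. Round each dial ten white marks stand for the numbers 0 to 9, clockwise seen from above, 36 degrees apart; 0 is the long broad mark on the +x side, 5 (opposite) is a little longer than the rest.
- lock_wheels (a point): Hidden wheels in the housing, one under each dial, radius 24 mm. A worn wheel's 8 mm gate for the 5 mm bolt nose lies up to 0.28 rad (16 degrees) off the marked number, either way: it can only be felt. When the nose clicks in, the dial is caught, with some 0.06 rad of play each way; turning on loads the nose, which bends above 12 N. Point: housing centre.
- left_dial: Black dial, disc 44 mm across, 6 mm thick, with a bar grip. Origin: on its vertical axis at the housing top, in the case frame (0, 0.07, 0.112) m. Its +x axis is the pointer (white line along the bar): at number n it is turned n x 36 degrees clockwise from the case's +x. To be set to 3; starts 0.48 to 0.99 rad short of it: turn clockwise. Find this one first: only then does the bolt reach the right wheel.
- left_grip (a point): Centre of the top of the left dial's bar grip, 33 mm above the housing top. The bar is 36 mm long (along the pointer), 12 mm wide and 27 mm deep above the disc; axes as the dial. Turns with 0.05 to 0.1 N m and stays where it is left; end stops at number 0 and a full turn.
- right_dial: The same kind of dial on the right; origin in the case frame (0, -0.07, 0.112) m; +x is the pointer, turned n x 36 degrees clockwise from the case's +x at number n. To be set to 7; starts 0.50 to 1.01 rad beyond it (at a larger number): turn anticlockwise.
- right_grip (a point): Centre of the top of the right dial's bar grip; sizes, axes and feel as for the left one.
- bolt: 12 mm steel rod along the case's y with an upright tab. Origin: on the rod's axis under the tab, case frame (-0.066, 0, 0.100) m when locked. Slides only to the case's +y (left), 24 mm in all. A spring (3.5 N, fading) presses it that way: it rests at 0.5 mm when locked, jumps to 6.5 mm when the left gate is found and to about 12 mm when the right one is too; then pushed by hand (1 to 5 N) it stays at 24 mm.
- bolt_tab (a point): Centre of the top of the bolt's push tab, 144 mm above the table, case frame (-0.066, 0, 0.144) m when locked. The tab is 24 mm (x) by 10 mm (y) and stands free above z 112 mm. Pushing it with over 25 N is too hard.
- keeper (a point): Top of the steel keeper that the bolt's right end sits in, 112 mm above the table, case frame (-0.066, -0.160, 0.112) m. Two rod guides of the same height stand at y -105 and +85 mm of the case; each is 20 mm long (y) and 27 mm wide.
- tape_roll: Roll of masking tape, 64 mm across, 19 mm high, lying on the lid behind the housing; to be left alone. Origin: centre of its underside.
- paint_pot: Small paint jar, 34 mm across, 45 mm high, standing on the lid behind the housing; to be left alone. Origin: centre of its underside.
- model_wheel: Black model tyre lying on the left end of the lid, 42 mm across, 18 mm high; to be left alone. Origin: centre of its underside.
- thinner_bottle: White bottle on the bench to the left, 56 mm across, 130 mm high; to be left alone. Origin: centre of its underside.
- mixing_cup: White plastic cup on the bench to the left, 64 mm across, 60 mm high; to be left alone. Origin: centre of its underside.
- screwdriver: Screwdriver lying on the bench to the right; to be left alone. Origin near its middle.
- airbrush: Steel airbrush lying on the bench to the right, 160 mm long, with a small cup on top; to be left alone. Origin under its middle.

How it is judged:
By the outcome, as a careful person would: the job done as asked, in the order asked, and still so for the second after the job is handed in, with the robot touching nothing.
It also fails if it takes over 72 s, if anything falls off the work surface, if the arm or the gripper's body presses on something with over 40 N, if the wrist force passes 120 N, or if a joint passes its speed limit or range.

## Robot

A 6-joint arm with a two-finger parallel gripper is mounted at the origin on the work surface. World frame = base frame: x ahead of the robot, y to its left, z up, the work surface at z = 0. Lengths are in m, angles in rad, forces in N, time in s.
With the tool pointing down it reaches from about 0.275 to 0.825 m from the base axis. Payload 5.2 kg.
Tool frame: the origin (TCP) lies at the very end of the fingers, on their centre line; the grasp point (between the pads) lies 19 mm behind it; z points along the fingers, y is the line along which they close (so a half turn about z gives the same grasp; the last joint's range is limited). The gripper opens to 93 mm and grips with 3 to 60 N. Pads are 15 mm wide; open, the fingers measure 128 mm over their backs; the gripper's body (75 mm by 188 mm) begins 65 mm behind the grasp point.
Start: joints at [1.012, 0.259, 1.535, -0, 1.348, -0.203], TCP at [0.192, 0.516, 0.219] pointing down, gripper open.
Joint ranges: [-3.14, 3.14], [-0.91, 2.08], [0.19, 2.58], [-1.22, 4.36], [0.22, 2.71], [-3.12, 3.12]. Speed limits (rad/s): [2.57, 2.57, 3.14, 3.14, 3.14, 3.14].

## Interface

Orientations are given as a unit quaternion [x, y, z, w].
In Python, from rig import * gives the robot as it stands.
- The arm moves only by the tool move_arm, never from a script. Its argument "targets" is a list of rows, each an object with "slide": the shift along the world's x, y, z in units of 30 mm (1.0 is 30 mm), a list of three; "angular": the turn, a rotation vector about the world's x, y, z in degrees, a list of three. A call has 1 to 20 rows; each row shifts and turns the commanded pose from where the row before left it; what a row does not reach is not made up. A row lasts 1/12 s, in which the tool goes at most 41.7 mm and 7.16 degrees, less where a joint would pass 70% of its speed; a pose out of reach is approached as far as the arm can. A call is refused whole if a number of a shift passes 1 or a number of a turn 7.16, either way. A call with a gripper value outside its range is refused whole. "grip" is the opening, from 0 (shut) to 1 (fully open), set as the call begins (left out, the last holds). The fingers move at their own pace and stop on an object; "newtons" is the grip in N (left out, the last holds). Time passes only in rows, so rows that do not move let the fingers close. It gives the time, the measured TCP pose, the force, the opening and the grip force at its end, in the units of the state.
- get_obs(): the state, without advancing time (a new reading comes with each control period).
- snapshot(name): name is "scene" or "top" or "wrist"; returns the picture (384x512x3 uint8, red, green, blue); there is no depth.
- calibration(name): a dict with "intrinsics" (3x3 intrinsics, pixels), "R" (3x3) and "t" (3): a world point X has camera coordinates R X + t. Camera axes: x right, y down, z forward; pixel columns grow to the right and rows downward; lengths in m; the calibration is good to about 2 mm. The wrist camera is an equidistant fisheye: a pixel r from the principal point sees the ray r / f radians off the axis. A picture is of the moment at which its call begins: read the wrist's pose just before it. calibration takes no time and is no camera call; for the wrist camera it gives the pose at the moment of the call.
- close_job(): hands the job in; it is judged then, once.
The state is a dict: "time_s": time; "qpos": joint angles; "joint_velocities": joint speeds; "effort": joint torques, N m; "ee_pos": TCP position; "tool_rot": TCP orientation; "ft_force": force on the tool from outside, world axes, zero at the start; "ft_torque": the same for the moment, N m; "opening": finger opening in m; "gripper_force": force on a finger pad.
Only numpy, scipy, OpenCV 4.12 (cv2) and the standard library are available. Lean on these libraries where they do the work, as an engineer would, in place of code of your own. Each camera call takes 0.05 s, during which the arm holds its last target. There are 200 camera calls.

## Working session

There is one attempt and no reset: what is moved stays moved. The work goes in short steps, Python scripts to look and compute and a tool call to move; the robot and the scene stay as the last step left them, time stands still between calls to the robot, and variables do not carry over. Pictures are saved under pics/ and viewed, at most 10 in all, crops included, and the job is handed in when it is done.

Besides the shell and the picture viewer there is one more tool, called after ">>>" in YAML: its name, and indented under it one key for each argument. move_arm: Moves the arm, as the interface text tells. Its arguments: {"type":"object","properties":{"targets":{"type":"array","items":{"type":"object","properties":{"slide":{"type":"array","items":{"type":"number"}},"angular":{"type":"array","items":{"type":"number"}}}}},"grip":{"type":"number"},"newtons":{"type":"number"}},"required":["targets"]}

```bash
mkdir -p pics; ls; python3 - <<'E'
from rig import *
import cv2,numpy as np
for n in ("top","scene"):
    im=snapshot(n); cv2.imwrite(f"pics/{n}0.png",cv2.cvtColor(im,cv2.COLOR_RGB2BGR)); c=calibration(n); print(n,c)
o=get_obs(); print(o)
E
```

```text
pics
top {'intrinsics': array([[371.12636907,   0.        , 258.66139829],
       [  0.        , 371.12636907, 190.28475642],
       [  0.        ,   0.        ,   1.        ]]), 'R': array([[-0.02196321, -0.99975216, -0.00363717],
       [-0.9949558 ,  0.02221373, -0.09782386],
       [ 0.09788042,  0.0014703 , -0.9951971 ]]), 't': array([0.03747539, 0.56116603, 1.3613515 ])}
scene {'intrinsics': array([[386.4303447 ,   0.        , 254.60101639],
       [  0.        , 386.4303447 , 192.95328023],
       [  0.        ,   0.        ,   1.        ]]), 'R': array([[ 0.70224486,  0.7116116 , -0.0214727 ],
       [ 0.44506204, -0.46234524, -0.76691373],
       [-0.55567251,  0.52900454, -0.64139088]]), 't': array([-0.37979524, -0.15008546,  1.60476774])}
{'time_s': 0.1, 'qpos': array([ 1.01221970e+00,  2.59249814e-01,  1.53595610e+00,  3.54729714e-05,
        1.34798818e+00, -2.02738167e-01]), 'joint_velocities': array([-0.00029286, -0.00217931, -0.00270404, -0.00175223, -0.00071138,
       -0.00012323]), 'effort': array([ 8.80716634e-04, -4.38208795e+01, -2.84646749e+01,  7.18865753e-02,
        3.61177570e-02, -8.67881613e-05]), 'ee_pos': array([0.19128245, 0.51515594, 0.2179188 ]), 'tool_rot': array([ 1.76985847e-01,  9.84213071e-01, -7.36976639e-04, -3.13548081e-04]), 'ft_force': array([ 0.1196191 ,  0.09067336, -0.10125607]), 'ft_torque': array([-0.00163291, -0.01607889,  0.01226483]), 'gripper_force': 0.0, 'opening': 0.09305941432917021}
```

View pics/top0.png

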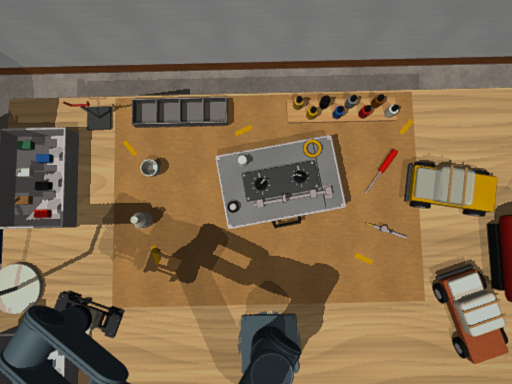

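The top view shows the case around (281,181), with the dials near (261,183) and (299,177) and the bolt in front of them. I'll enlarge it.

```bash
python3 - <<'E'
import cv2
im=cv2.imread("pics/top0.png")
c=cv2.resize(im[130:232,212:350],None,fx=5.7,fy=5.7,interpolation=cv2.INTER_CUBIC);cv2.imwrite("pics/c1.png",c)
E
cat > h.py <<'E'
import numpy as np
from rig import *
def ray(cal,px,z):
    d=cal["R"].T@np.linalg.solve(cal["intrinsics"],[px[0],px[1],1]); o=-cal["R"].T@cal["t"]
    return o+d*(z-o[2])/d[2]
E
```

```text
(no output)
```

View pics/c1.png

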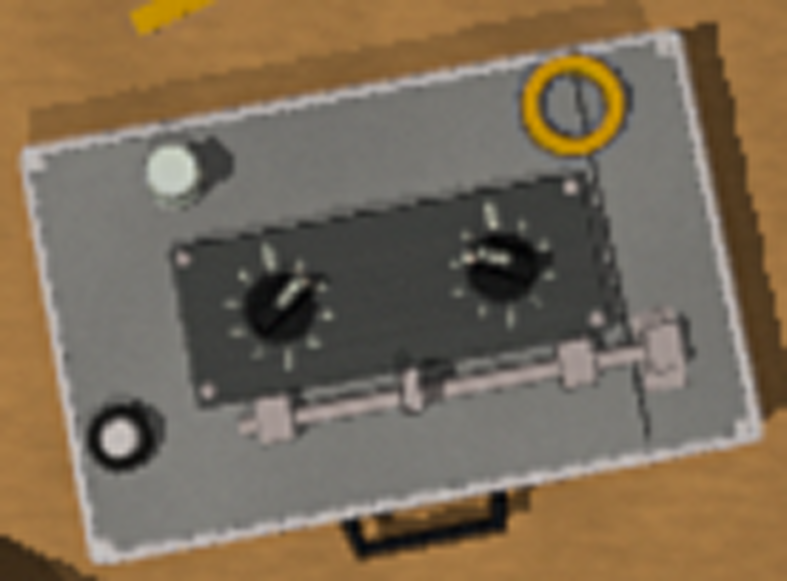

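The crop shows four housing screws at (182,260), (571,187), (597,319) and (208,391). The left pointer points up and to the right, and the right pointer points left. I'll compute the pose.

```bash
python3 - <<'E'
from h import *
from scipy.spatial.transform import Rotation as R
cal=calibration("top")
f=lambda u,v,z:ray(cal,((u+.5)/5.7+212-.5,(v+.5)/5.7+130-.5),z)
S=[f(182,260,.112),f(571,187,.112),f(597,319,.112),f(208,391,.112)]
C=[f(25,155,.09),f(678,38,.09),f(757,435,.09),f(97,558,.09)]
for P in (S,C):
    m=np.mean(P,0); a=(P[0]+P[3]-P[1]-P[2])/2; b=(P[0]+P[1]-P[2]-P[3])/2
    print(m,np.linalg.norm(a),np.linalg.norm(b),np.degrees(np.arctan2(-a[0],a[1])),np.degrees(np.arctan2(b[1],b[0])))
print("tab",f(413,385,.144))
print("L pointer tip",f(306,282,.145),"R tip",f(470,257,.145))
o=get_obs();print(R.from_quat(o["tool_rot"]).as_matrix())
c=calibration("wrist");print(c["intrinsics"],-c["R"].T@c["t"],c["R"])
E
```

```text
[ 0.58725161 -0.05086748  0.112     ] 0.24477721905840832 0.08335369450152824 9.34254758093179 9.52880450879728
[ 0.58651226 -0.0519631   0.09      ] 0.41968772488768374 0.257277380173527 9.136606289384243 9.04720559473239
tab [ 0.52494559 -0.06140674  0.144     ]
L pointer tip [0.58852675 0.00131813 0.145     ] R tip [ 0.60149891 -0.09791738  0.145     ]
[[-9.37351823e-01  3.48383106e-01 -8.78065109e-04]
 [ 3.48384030e-01  9.37350934e-01 -1.33969694e-03]
 [ 3.56327370e-04 -1.56167123e-03 -9.99998717e-01]]
[[297.31863964   0.         256.49978878]
 [  0.         297.31863964 192.61752215]
 [  0.           0.           1.        ]] [0.12848912 0.53728326 0.38279806] [[ 0.34878183  0.93720149 -0.00214634]
 [ 0.90919513 -0.33780172  0.2434219 ]
 [ 0.22741033 -0.08685257 -0.96991813]]
```

>>> move_arm:
  targets:
    - {"slide":[0.64,-0.83,0.05],"angular":[0,0,-1.56]}
    - {"slide":[0.64,-0.83,0.05],"angular":[0,0,-1.56]}
    - {"slide":[0.64,-0.83,0.05],"angular":[0,0,-1.56]}
    - {"slide":[0.64,-0.83,0.05],"angular":[0,0,-1.56]}
    - {"slide":[0.64,-0.83,0.05],"angular":[0,0,-1.56]}
    - {"slide":[0.64,-0.83,0.05],"angular":[0,0,-1.56]}
    - {"slide":[0.64,-0.83,0.05],"angular":[0,0,-1.56]}
    - {"slide":[0.64,-0.83,0.05],"angular":[0,0,-1.56]}
    - {"slide":[0.64,-0.83,0.05],"angular":[0,0,-1.56]}
    - {"slide":[0.64,-0.83,0.05],"angular":[0,0,-1.56]}
    - {"slide":[0.64,-0.83,0.05],"angular":[0,0,-1.56]}
    - {"slide":[0.64,-0.83,0.05],"angular":[0,0,-1.56]}
    - {"slide":[0.64,-0.83,0.05],"angular":[0,0,-1.56]}
    - {"slide":[0.64,-0.83,0.05],"angular":[0,0,-1.56]}
    - {"slide":[0.64,-0.83,0.05],"angular":[0,0,-1.56]}
    - {"slide":[0.64,-0.83,0.05],"angular":[0,0,-1.56]}
    - {"slide":[0.64,-0.83,0.05],"angular":[0,0,-1.56]}
    - {"slide":[0.64,-0.83,0.05],"angular":[0,0,-1.56]}
    - {"slide":[0.64,-0.83,0.05],"angular":[0,0,-1.56]}
    - {"slide":[0.64,-0.83,0.05],"angular":[0,0,-1.56]}
  grip: 0.5

```text
time_s: 1.77
ee_pos: [0.576, 0.0162, 0.2482]
tool_rot: [0.436, 0.9, -0.0, -0.001]
ft_force: [-0.1, -0.0, -1.3]
opening: 0.0465
gripper_force: 0.0
```

>>> move_arm:
  targets:
    - {"slide":[0,0,0]}
    - {"slide":[0,0,0]}

```text
invalid input at $.targets[0]: expected keys slide, angular
```

```bash
cat >> h.py <<'E'
import cv2
CX,CY,YAW=0.5868,-0.0515,np.radians(9.25)
def case2w(p):
    c,s=np.cos(YAW),np.sin(YAW); p=np.asarray(p,float)
    return np.stack([CX+c*p[...,0]-s*p[...,1],CY+s*p[...,0]+c*p[...,1],p[...,2]],-1)
def wproj(cal,X):
    p=X@cal["R"].T+cal["t"]; K=cal["intrinsics"]; r=np.hypot(p[...,0],p[...,1])
    k=np.arctan2(r,p[...,2])/np.maximum(r,1e-9)
    return np.stack([K[0,0]*k*p[...,0]+K[0,2],K[1,1]*k*p[...,1]+K[1,2]],-1).astype(np.float32)
def bird(im,cal,z,x=(-.1,.06),y=(-.13,.13),mm=.4):
    """Case-frame overhead picture of plane z: rows down = -x, cols right = -y."""
    g=mm/1000; Y,X=np.meshgrid(np.arange(y[1],y[0],-g),np.arange(x[1],x[0],-g))
    m=wproj(cal,case2w(np.stack([X,Y,np.full_like(X,z)],-1)))
    return cv2.remap(im[:,:,::-1].copy(),m[...,0],m[...,1],cv2.INTER_CUBIC)
def shoot(name):
    cal=calibration("wrist"); im=snapshot("wrist"); np.savez(f"pics/{name}.npz",im=im,**cal); return im,cal
E
python3 - <<'E'
from h import *
im,cal=shoot("w1")
o=get_obs();print(o["ee_pos"],o["time_s"])
a=bird(im,cal,.112);b=bird(im,cal,.145,x=(-.09,.04))
cv2.imwrite("pics/w1.png",cv2.resize(np.vstack([a,b]),None,fx=.8,fy=.8) if 0 else np.vstack([a,b])[:600])
cv2.imwrite("pics/w1raw.png",im[:,:,::-1])
E
```

```text
[0.57959971 0.01119227 0.24803471] 1.8167
```

View pics/w1.png

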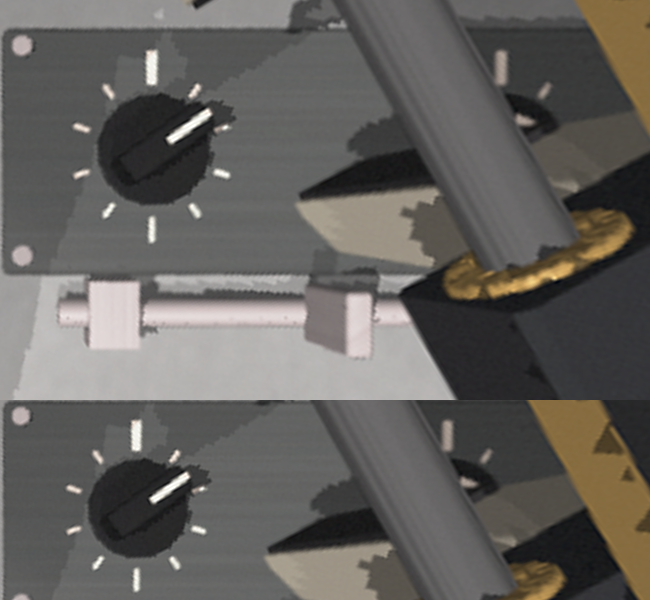

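The lower half shows the left dial centred near (137,508) on the 0.145 m plane, with its pointer line running from (152,500) to (188,476), about 57° clockwise. The dial positions agree with the pose to within 1 mm. I'll align the yaw, let the arm settle and measure the line again.

>>> move_arm:
  targets:
    - {"slide":[0,0,0],"angular":[0,0,4.3]}
    - {"slide":[0,0,0],"angular":[0,0,0]}
    - {"slide":[0,0,0],"angular":[0,0,0]}
    - {"slide":[0,0,0],"angular":[0,0,0]}
    - {"slide":[0,0,0],"angular":[0,0,0]}
    - {"slide":[0,0,0],"angular":[0,0,0]}

```text
time_s: 2.32
ee_pos: [0.5753, 0.0182, 0.2488]
tool_rot: [0.401, 0.916, 0.0, 0.0]
ft_force: [-0.8, -0.2, 0.1]
opening: 0.0463
gripper_force: 0.0
```

```bash
python3 - <<'E'
from h import *
im,cal=shoot("w2"); o=get_obs();print(o["ee_pos"],o["tool_rot"],o["time_s"],o["ft_force"],o["ft_torque"])
for z,r in ((.112,40),(.145,20)):
    b=bird(im,cal,z,x=(-.04,.04),y=(.03,.11),mm=.2); g=b.min(2)
    n,l,s,c=cv2.connectedComponentsWithStats((g>150).astype(np.uint8))
    for i in range(1,n):
        if s[i,4]>30:
            v,u=np.where(l==i); p=np.stack([.04-v*.0002,.11-u*.0002],1)
            (cx,cy),(w,h),a=cv2.minAreaRect((p*1000).astype(np.float32))
            _,_,V=np.linalg.svd(p-p.mean(0)); 
            print(z,s[i,4],"x %.1f y %.1f  %.1fx%.1f dir %.1f"%(cx,cy,w,h,np.degrees(np.arctan2(V[0,1],V[0,0]))))
E
```

```text
[0.57537789 0.01811373 0.24883304] [4.00908644e-01 9.16118028e-01 3.10300490e-05 1.32273181e-04] 2.3667 [ 0.77924949  0.29336134 -0.8004176 ] [-0.0039327   0.04566684 -0.04470422]
0.112 1542 x 33.0 y 69.5  4.6x14.0 dir 179.6
0.112 358 x 23.7 y 86.7  6.1x2.8 dir -144.6
0.112 340 x 23.9 y 52.1  2.6x6.2 dir 142.8
0.112 1701 x 10.4 y 54.4  3.6x20.7 dir 126.1
0.112 301 x 9.1 y 97.6  5.9x2.3 dir 73.3
0.112 105 x 9.1 y 40.1  1.7x2.8 dir -71.8
0.112 335 x -9.3 y 97.4  2.4x6.6 dir -69.7
0.112 390 x -9.2 y 41.4  6.4x2.8 dir -105.7
0.112 424 x -24.1 y 86.8  2.8x6.9 dir 143.1
0.112 384 x -24.1 y 52.0  6.3x2.6 dir -145.4
0.112 698 x -31.6 y 69.4  2.8x10.4 dir 178.2
0.145 1224 x 25.4 y 75.6  4.0x12.4 dir 179.5
0.145 267 x 17.2 y 60.1  2.3x5.6 dir 143.3
0.145 286 x 17.0 y 90.8  5.4x2.5 dir -144.1
0.145 1352 x 5.1 y 62.1  3.2x18.4 dir 126.1
0.145 238 x 4.0 y 100.6  5.2x2.1 dir -106.5
0.145 83 x 4.0 y 49.4  1.4x2.5 dir -71.8
0.145 264 x -12.4 y 100.5  2.1x5.9 dir -69.7
0.145 306 x -12.3 y 50.6  5.7x2.5 dir -105.2
0.145 337 x -25.6 y 91.0  2.5x6.2 dir 143.5
0.145 305 x -25.5 y 60.0  5.6x2.3 dir -145.5
0.145 549 x -32.3 y 75.6  2.4x9.4 dir 179.0
```

>>> move_arm:
  targets:
    - {"slide":[0.01,-0.03,-0.6],"angular":[0,0,2.6]}
    - {"slide":[0,0,-0.8],"angular":[0,0,0]}
    - {"slide":[0,0,-0.8],"angular":[0,0,0]}
    - {"slide":[0,0,-0.8],"angular":[0,0,0]}
    - {"slide":[0,0,-0.6],"angular":[0,0,0]}
    - {"slide":[0,0,-0.4],"angular":[0,0,0]}
    - {"slide":[0,0,-0.2],"angular":[0,0,0]}
    - {"slide":[0,0,0],"angular":[0,0,0]}
    - {"slide":[0,0,0],"angular":[0,0,0]}
    - {"slide":[0,0,0],"angular":[0,0,0]}

```text
time_s: 3.2
ee_pos: [0.5767, 0.0166, 0.1238]
tool_rot: [0.38, 0.925, 0.0, 0.001]
ft_force: [-0.6, 0.4, -0.7]
opening: 0.0462
gripper_force: 0.0
```

>>> move_arm:
  targets:
    - {"slide":[0,0,0],"angular":[0,0,0]}
    - {"slide":[0,0,0],"angular":[0,0,0]}
    - {"slide":[0,0,0],"angular":[0,0,0]}
    - {"slide":[0,0,0],"angular":[0,0,0]}
    - {"slide":[0,0,0],"angular":[0,0,0]}
    - {"slide":[0,0,0],"angular":[0,0,0]}
    - {"slide":[0,0,0],"angular":[0,0,0]}
    - {"slide":[0,0,0],"angular":[0,0,0]}
  grip: 0
  newtons: 20

```text
time_s: 3.87
ee_pos: [0.5767, 0.0174, 0.1228]
tool_rot: [0.38, 0.925, 0.001, 0.001]
ft_force: [3.9, 3.5, -1.3]
opening: 0.0117
gripper_force: 20.0
```

```bash
cat >> h.py <<'E'
def look(name):
    im,cal=shoot(name); o=get_obs(); q=o["tool_rot"]
    print(o["time_s"],o["ee_pos"].round(4),"yaw %.2f"%(90-2*np.degrees(np.arctan2(q[0],q[1]))),"F",o["ft_force"].round(1),"T",o["ft_torque"].round(3),"open",round(o["opening"],4))
    return im,cal
E
python3 - <<'E'
from h import *
im,cal=look("w3")
cv2.imwrite("pics/w3.png",np.vstack([bird(im,cal,.144,x=(-.1,.04)),cv2.resize(im[:,:,::-1],(333,250)).repeat(1,0) if 0 else bird(im,cal,.112)[:200]]))
E
```

```text
3.9167 [0.5767 0.0174 0.1228] yaw 45.31 F [ 3.7  3.9 -1. ] T [ 0.666 -0.548 -0.059] open 0.0115
```

View pics/w3.png

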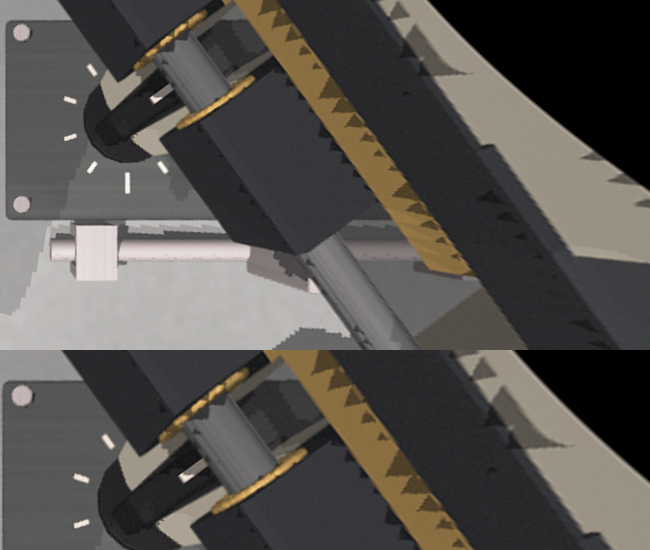

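The gripper hides the tab, but the rod's left end stays visible at about (50,248) on the left of the picture. I'll track that end.

>>> move_arm:
  targets:
    - {"slide":[0.02,0.02,0],"angular":[0,0,-3]}
    - {"slide":[0,0,0],"angular":[0,0,-5]}
    - {"slide":[0,0,0],"angular":[0,0,-5]}
    - {"slide":[0,0,0],"angular":[0,0,-5]}
    - {"slide":[0,0,0],"angular":[0,0,-5]}
    - {"slide":[0,0,0],"angular":[0,0,-5]}
    - {"slide":[0,0,0],"angular":[0,0,-3]}
    - {"slide":[0,0,0],"angular":[0,0,0]}
    - {"slide":[0,0,0],"angular":[0,0,0]}
    - {"slide":[0,0,0],"angular":[0,0,0]}

```text
time_s: 4.75
ee_pos: [0.576, 0.0171, 0.1228]
tool_rot: [0.613, 0.79, -0.0, -0.0]
ft_force: [-2.2, 0.1, 3.8]
opening: 0.012
gripper_force: 20.0
```

```bash
cat >> h.py <<'E'
def rodend(im,cal):
    """case y (mm) of the rod's left end: extent of the pinkish bright strip along x=-66 mm."""
    b=bird(im,cal,.104,x=(-.070,-.062),y=(.075,.17),mm=.25).astype(int)
    pink=(b[...,2]-b[...,1])
    v=pink.mean(0)
    y=.17-np.arange(len(v))*.00025
    k=np.where(v>6)[0]
    return v,y,(1000*y[k[0]] if len(k) else None)
E
python3 - <<'E'
from h import *
im,cal=look("w4")
for n in ("w3","w4"):
    d=np.load(f"pics/{n}.npz"); v,y,e=rodend(d["im"],d); print(n,e,[(int(1000*a),round(c,1)) for a,c in zip(y[::12],v[::12])])
b=bird(im,cal,.104,x=(-.1,.06),y=(-.03,.23)); cv2.imwrite("pics/w4.png",b)
E
```

```text
4.8 [0.5761 0.0171 0.1228] yaw 14.39 F [-2.7  0.3  3.4] T [-0.13   0.537 -0.038] open 0.0116
w3 106.75000000000001 [(170, np.float64(2.0)), (167, np.float64(1.7)), (164, np.float64(1.5)), (161, np.float64(1.1)), (158, np.float64(0.6)), (155, np.float64(1.0)), (152, np.float64(1.2)), (149, np.float64(2.0)), (146, np.float64(1.7)), (143, np.float64(1.6)), (140, np.float64(0.8)), (137, np.float64(1.9)), (134, np.float64(2.1)), (131, np.float64(1.9)), (128, np.float64(1.8)), (125, np.float64(2.3)), (122, np.float64(1.8)), (119, np.float64(1.5)), (116, np.float64(2.2)), (113, np.float64(2.3)), (110, np.float64(1.3)), (107, np.float64(4.8)), (104, np.float64(11.5)), (101, np.float64(11.4)), (98, np.float64(11.2)), (95, np.float64(11.3)), (92, np.float64(9.5)), (89, np.float64(9.2)), (86, np.float64(10.4)), (83, np.float64(9.4)), (80, np.float64(9.9)), (77, np.float64(9.5))]
w4 107.25000000000001 [(170, np.float64(1.2)), (167, np.float64(0.5)), (164, np.float64(0.5)), (161, np.float64(0.6)), (158, np.float64(0.7)), (155, np.float64(1.2)), (152, np.float64(1.2)), (149, np.float64(1.6)), (146, np.float64(1.7)), (143, np.float64(2.1)), (140, np.float64(1.7)), (137, np.float64(1.7)), (134, np.float64(1.8)), (131, np.float64(2.2)), (128, np.float64(1.8)), (125, np.float64(1.8)), (122, np.float64(2.1)), (119, np.float64(1.9)), (116, np.float64(2.7)), (113, np.float64(2.9)), (110, np.float64(2.6)), (107, np.float64(7.7)), (104, np.float64(11.3)), (101, np.float64(11.1)), (98, np.float64(11.1)), (95, np.float64(11.1)), (92, np.float64(9.4)), (89, np.float64(9.1)), (86, np.float64(9.8)), (83, np.float64(9.7)), (80, np.float64(10.5)), (77, np.float64(9.9))]
```

View pics/w4.png

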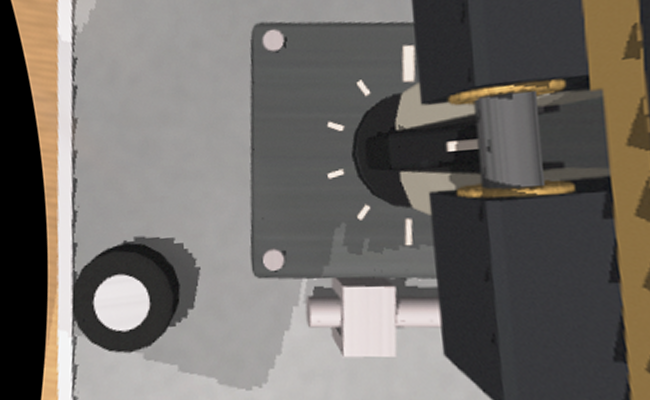

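The rod end is cleanly measurable: baseline about 107 mm, at pixel (308,312). Now I'll feel forward in small steps.

>>> move_arm:
  targets:
    - {"slide":[0,0,0],"angular":[0,0,-1.5]}
    - {"slide":[0,0,0],"angular":[0,0,-2]}
    - {"slide":[0,0,0],"angular":[0,0,0]}
    - {"slide":[0,0,0],"angular":[0,0,0]}

```text
time_s: 5.13
ee_pos: [0.576, 0.0171, 0.1228]
tool_rot: [0.637, 0.771, -0.0, -0.0]
ft_force: [-3.1, -0.2, 5.3]
opening: 0.0121
gripper_force: 20.0
```

```bash
cat > s.py <<'E'
from h import *
import sys
im,cal=look("s"+sys.argv[1]); print("rod",rodend(im,cal)[2])
E
python3 s.py 1
```

```text
5.1833 [0.576  0.017  0.1228] yaw 10.92 F [-3.6  0.1  4.4] T [-0.181  0.745 -0.04 ] open 0.0116
rod 107.00000000000001
```

>>> move_arm:
  targets:
    - {"slide":[0,0,0],"angular":[0,0,-1.5]}
    - {"slide":[0,0,0],"angular":[0,0,-2]}
    - {"slide":[0,0,0],"angular":[0,0,0]}
    - {"slide":[0,0,0],"angular":[0,0,0]}

```text
time_s: 5.52
ee_pos: [0.5759, 0.017, 0.1228]
tool_rot: [0.66, 0.751, -0.001, -0.0]
ft_force: [-3.9, -0.6, 5.6]
opening: 0.012
gripper_force: 20.0
```

```bash
python3 s.py 2
```

```text
5.5667 [0.5759 0.017  0.1228] yaw 7.42 F [-3.3  0.2  6.3] T [-0.184  0.804 -0.072] open 0.0118
rod 107.25000000000001
```

>>> move_arm:
  targets:
    - {"slide":[0,0,0],"angular":[0,0,-1.5]}
    - {"slide":[0,0,0],"angular":[0,0,-2]}
    - {"slide":[0,0,0],"angular":[0,0,0]}
    - {"slide":[0,0,0],"angular":[0,0,0]}

```text
time_s: 5.9
ee_pos: [0.5758, 0.0171, 0.1228]
tool_rot: [0.683, 0.731, -0.001, -0.0]
ft_force: [-3.9, -0.9, 6.1]
opening: 0.0118
gripper_force: 20.0
```

```bash
python3 s.py 3
```

```text
5.95 [0.5758 0.017  0.1228] yaw 3.92 F [-4.3 -0.9  5.7] T [-0.135  0.882  0.007] open 0.012
rod 107.25000000000001
```

>>> move_arm:
  targets:
    - {"slide":[0,0,0],"angular":[0,0,-1.5]}
    - {"slide":[0,0,0],"angular":[0,0,-2]}
    - {"slide":[0,0,0],"angular":[0,0,0]}
    - {"slide":[0,0,0],"angular":[0,0,0]}

```text
time_s: 6.28
ee_pos: [0.5757, 0.0171, 0.1228]
tool_rot: [0.705, 0.71, -0.001, -0.0]
ft_force: [-3.7, -0.2, 5.9]
opening: 0.0117
gripper_force: 20.0
```

```bash
python3 s.py 4
```

```text
6.3333 [0.5757 0.0171 0.1228] yaw 0.42 F [-4.1 -0.2  6.8] T [-0.183  0.924 -0.003] open 0.0119
rod 107.00000000000001
```

>>> move_arm:
  targets:
    - {"slide":[0,0,0],"angular":[0,0,-1.5]}
    - {"slide":[0,0,0],"angular":[0,0,-2]}
    - {"slide":[0,0,0],"angular":[0,0,0]}
    - {"slide":[0,0,0],"angular":[0,0,0]}

```text
time_s: 6.67
ee_pos: [0.5756, 0.017, 0.1228]
tool_rot: [0.726, 0.688, -0.001, -0.0]
ft_force: [-5.6, 0.2, 5.8]
opening: 0.0118
gripper_force: 20.0
```

```bash
python3 s.py 5
```

```text
6.7167 [0.5756 0.017  0.1228] yaw -3.08 F [-5.2 -0.8  7. ] T [-0.205  0.913 -0.03 ] open 0.0114
rod 107.25000000000001
```

>>> move_arm:
  targets:
    - {"slide":[-0.02,0,0],"angular":[0,0,-1.5]}
    - {"slide":[0,0,0],"angular":[0,0,-2]}
    - {"slide":[0,0,0],"angular":[0,0,0]}
    - {"slide":[0,0,0],"angular":[0,0,0]}

```text
time_s: 7.05
ee_pos: [0.5755, 0.017, 0.1228]
tool_rot: [0.746, 0.665, -0.0, -0.0]
ft_force: [-3.9, -0.7, 5.2]
opening: 0.0117
gripper_force: 20.0
```

```bash
python3 s.py 6
```

```text
7.1 [0.5755 0.0171 0.1228] yaw -6.56 F [-4.3 -0.2  3.9] T [-0.221  0.761 -0.024] open 0.0115
rod 107.25000000000001
```

>>> move_arm:
  targets:
    - {"slide":[-0.02,0,0],"angular":[0,0,-1.5]}
    - {"slide":[0,0,0],"angular":[0,0,-2]}
    - {"slide":[0,0,0],"angular":[0,0,0]}
    - {"slide":[0,0,0],"angular":[0,0,0]}

```text
time_s: 7.43
ee_pos: [0.5754, 0.0171, 0.1228]
tool_rot: [0.766, 0.642, 0.0, 0.0]
ft_force: [-2.9, -1.0, 3.9]
opening: 0.0118
gripper_force: 20.0
```

```bash
python3 s.py 7
```

```text
7.4833 [0.5754 0.0171 0.1228] yaw -10.07 F [-3.  -2.   5.3] T [-0.308  0.519 -0.071] open 0.012
rod 107.00000000000001
```

>>> move_arm:
  targets:
    - {"slide":[-0.01,0,0],"angular":[0,0,-1.5]}
    - {"slide":[0,0,0],"angular":[0,0,-2]}
    - {"slide":[0,0,0],"angular":[0,0,0]}
    - {"slide":[0,0,0],"angular":[0,0,0]}

```text
time_s: 7.82
ee_pos: [0.5753, 0.0171, 0.1228]
tool_rot: [0.786, 0.619, 0.0, 0.0]
ft_force: [-0.5, -1.4, 3.9]
opening: 0.0121
gripper_force: 20.0
```

```bash
python3 s.py 8
```

```text
7.8667 [0.5753 0.0171 0.1228] yaw -13.59 F [-1.3 -0.6  4.6] T [-0.244  0.376 -0.039] open 0.0118
rod 107.25000000000001
```

>>> move_arm:
  targets:
    - {"slide":[0,0,0],"angular":[0,0,-1.5]}
    - {"slide":[0,0,0],"angular":[0,0,-2]}
    - {"slide":[0,0,0],"angular":[0,0,0]}
    - {"slide":[0,0,0],"angular":[0,0,0]}

```text
time_s: 8.2
ee_pos: [0.5752, 0.0171, 0.1228]
tool_rot: [0.804, 0.594, 0.0, 0.0]
ft_force: [-0.9, -1.9, 4.9]
opening: 0.0119
gripper_force: 20.0
```

```bash
python3 s.py 9
```

```text
8.25 [0.5752 0.0171 0.1228] yaw -17.09 F [-2.4 -1.4  4.8] T [-0.39   0.453 -0.086] open 0.0119
rod 112.50000000000001
```

It clicked: the rod jumped from about 107 to 112.5 mm at yaw -17.1. I'll release here, rise, and go over the right dial.

>>> move_arm:
  targets:
    - {"slide":[0,0,0],"angular":[0,0,0]}
    - {"slide":[0,0,0],"angular":[0,0,0]}
    - {"slide":[0,0,0],"angular":[0,0,0]}
    - {"slide":[0,0,0],"angular":[0,0,0]}
    - {"slide":[0,0,0.3],"angular":[0,0,0]}
    - {"slide":[0,0,0.6],"angular":[0,0,0]}
    - {"slide":[0,0,0.9],"angular":[0,0,0]}
    - {"slide":[0,0,0.9],"angular":[0,0,0]}
    - {"slide":[0,0,0.9],"angular":[0,0,0]}
    - {"slide":[0,0,0.6],"angular":[0,0,0]}
    - {"slide":[0.1,-0.6,0],"angular":[0,0,1]}
    - {"slide":[0.15,-0.9,0],"angular":[0,0,2]}
    - {"slide":[0.15,-0.9,0],"angular":[0,0,2]}
    - {"slide":[0.15,-0.9,0],"angular":[0,0,2]}
    - {"slide":[0.14,-0.9,0],"angular":[0,0,1.6]}
    - {"slide":[0.07,-0.4,0],"angular":[0,0,0]}
    - {"slide":[0,0,0],"angular":[0,0,0]}
    - {"slide":[0,0,0],"angular":[0,0,0]}
    - {"slide":[0,0,0],"angular":[0,0,0]}
    - {"slide":[0,0,0],"angular":[0,0,0]}
  grip: 0.5

```text
time_s: 9.92
ee_pos: [0.5976, -0.1191, 0.2489]
tool_rot: [0.758, 0.653, 0.0, -0.0]
ft_force: [-0.2, 0.0, -0.0]
opening: 0.0463
gripper_force: 0.0
```

```bash
python3 - <<'E'
from h import *
im,cal=look("r1")
for z,r in ((.112,40),(.145,20)):
    b=bird(im,cal,z,x=(-.04,.04),y=(-.11,-.03),mm=.2); g=b.min(2)
    n,l,s,c=cv2.connectedComponentsWithStats((g>150).astype(np.uint8))
    for i in range(1,n):
        if s[i,4]>200:
            v,u=np.where(l==i); p=np.stack([.04-v*.0002,-.03-u*.0002],1)
            (cx,cy),(w,h),a=cv2.minAreaRect((p*1000).astype(np.float32))
            _,_,V=np.linalg.svd(p-p.mean(0)); 
            print(z,s[i,4],"x %.1f y %.1f  %.1fx%.1f dir %.1f"%(cx,cy,w,h,np.degrees(np.arctan2(V[0,1],V[0,0]))))
cv2.imwrite("pics/r1.png",bird(im,cal,.112,y=(-.17,.13),mm=.5))
E
```

```text
9.9667 [ 0.5977 -0.1191  0.2489] yaw -8.50 F [-0.7 -0.1  0.5] T [-0.093  0.058 -0.009] open 0.0462
0.112 1441 x 33.3 y -70.4  4.4x13.4 dir -179.6
0.112 392 x 24.0 y -53.1  6.4x2.7 dir -144.8
0.112 415 x 23.9 y -87.9  3.0x6.6 dir 142.6
0.112 743 x 9.5 y -51.9  7.6x4.4 dir 67.0
0.112 421 x 9.2 y -42.5  6.9x2.6 dir -107.8
0.112 358 x 9.4 y -98.6  2.9x6.3 dir -74.1
0.112 1727 x 2.2 y -69.4  20.7x3.8 dir -116.7
0.112 421 x -9.1 y -42.4  2.9x7.0 dir 105.9
0.112 271 x -9.2 y -99.4  4.8x2.5 dir -107.8
0.112 396 x -23.7 y -87.8  6.5x2.7 dir -144.5
0.112 425 x -23.9 y -53.2  3.0x6.3 dir 142.0
0.112 734 x -31.4 y -70.5  3.0x10.8 dir 179.4
0.145 314 x 38.0 y -108.0  3.6x4.0 dir -144.6
0.145 1162 x 31.9 y -63.4  4.0x12.2 dir -179.6
0.145 309 x 23.5 y -47.9  5.7x2.4 dir -144.5
0.145 328 x 23.4 y -78.9  2.6x5.8 dir 142.7
0.145 591 x 10.7 y -46.9  6.7x3.9 dir -112.6
0.145 331 x 10.3 y -38.5  6.1x2.3 dir -107.5
0.145 292 x 10.3 y -88.5  2.5x5.7 dir -73.6
0.145 1376 x 4.1 y -62.5  18.3x3.3 dir -116.8
0.145 332 x -6.0 y -38.4  2.6x6.1 dir 106.2
0.145 218 x -6.0 y -89.2  4.3x2.2 dir -108.3
0.145 312 x -18.9 y -78.8  5.8x2.4 dir -144.4
0.145 341 x -19.2 y -48.0  2.7x5.7 dir 141.9
0.145 579 x -25.8 y -63.4  2.8x9.6 dir 179.7
0.145 508 x -35.4 y -108.0  3.6x7.2 dir -179.4
```

View pics/r1.png

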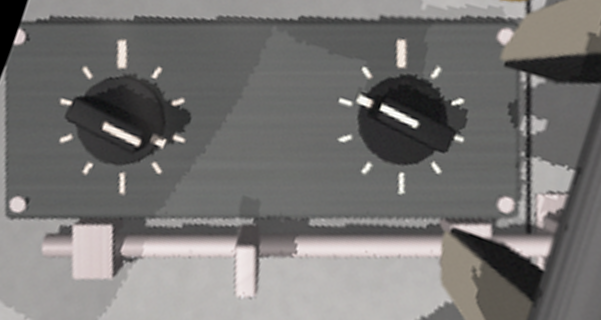

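The picture shows the left dial set with its bolt caught. The right pointer points up and to the left in the view, at about 63° anticlockwise (number 8.24, 0.78 rad beyond 7). I'll align and grip it.

>>> move_arm:
  targets:
    - {"slide":[0.01,-0.06,0],"angular":[0,0,-4.5]}
    - {"slide":[0,0,-0.6],"angular":[0,0,-4.5]}
    - {"slide":[0,0,-0.8],"angular":[0,0,0]}
    - {"slide":[0,0,-0.8],"angular":[0,0,0]}
    - {"slide":[0,0,-0.8],"angular":[0,0,0]}
    - {"slide":[0,0,-0.6],"angular":[0,0,0]}
    - {"slide":[0,0,-0.4],"angular":[0,0,0]}
    - {"slide":[0,0,-0.2],"angular":[0,0,0]}
    - {"slide":[0,0,0],"angular":[0,0,0]}
    - {"slide":[0,0,0],"angular":[0,0,0]}
    - {"slide":[0,0,0],"angular":[0,0,0]}

```text
time_s: 10.88
ee_pos: [0.5989, -0.1224, 0.1239]
tool_rot: [0.807, 0.591, 0.001, 0.001]
ft_force: [0.5, -0.1, -0.1]
opening: 0.0467
gripper_force: 0.0
```

>>> move_arm:
  targets:
    - {"slide":[0,0,0],"angular":[0,0,0]}
    - {"slide":[0,0,0],"angular":[0,0,0]}
    - {"slide":[0,0,0],"angular":[0,0,0]}
    - {"slide":[0,0,0],"angular":[0,0,0]}
    - {"slide":[0,0,0],"angular":[0,0,0]}
    - {"slide":[0,0,0],"angular":[0,0,0]}
    - {"slide":[0,0,0],"angular":[0,0,0]}
    - {"slide":[0,0,0],"angular":[0,0,0]}
  grip: 0
  newtons: 20

```text
time_s: 11.55
ee_pos: [0.5975, -0.1224, 0.1228]
tool_rot: [0.807, 0.591, -0.0, -0.0]
ft_force: [-3.3, 1.1, 3.8]
opening: 0.0118
gripper_force: 20.0
```

```bash
python3 s.py 10; python3 - <<'E'
from h import *
d=np.load("pics/s10.npz"); cv2.imwrite("pics/s10.png",bird(d["im"],d,.144,x=(-.12,.04),y=(-.2,.13),mm=.5))
E
```

```text
11.6 [ 0.5975 -0.1224  0.1228] yaw -17.58 F [-3.5  0.9  4.1] T [0.094 0.794 0.042] open 0.0119
rod 112.25000000000001
```

View pics/s10.png

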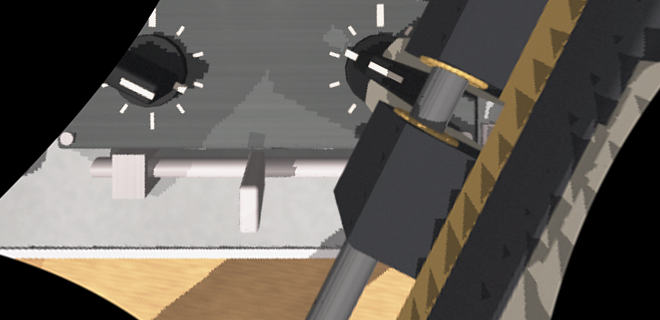

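Gripped. The tab top at (249,210) and the rod end at (93,167) are both visible. I'll turn anticlockwise to just short of the search zone.

>>> move_arm:
  targets:
    - {"slide":[-0.01,0.04,0],"angular":[0,0,3]}
    - {"slide":[0,0,0],"angular":[0,0,5]}
    - {"slide":[0,0,0],"angular":[0,0,5]}
    - {"slide":[0,0,0],"angular":[0,0,5]}
    - {"slide":[0,0,0],"angular":[0,0,4]}
    - {"slide":[0,0,0],"angular":[0,0,2]}
    - {"slide":[0,0,0],"angular":[0,0,0]}
    - {"slide":[0,0,0],"angular":[0,0,0]}
    - {"slide":[0,0,0],"angular":[0,0,0]}

```text
time_s: 12.35
ee_pos: [0.5986, -0.1224, 0.1228]
tool_rot: [0.667, 0.745, -0.0, 0.001]
ft_force: [2.0, -4.6, -2.7]
opening: 0.0118
gripper_force: 20.0
```

```bash
cat > s.py <<'E'
from h import *
import sys
def tab(im,cal):
    b=bird(im,cal,.144,x=(-.072,-.060),y=(-.03,.06),mm=.25).astype(int)
    v=(b[...,2]-b[...,1]).mean(0); y=60-np.arange(len(v))*.25; k=np.where(v>6)[0]
    return (y[k[0]],y[k[-1]]) if len(k) else None
if sys.argv[1]=="t":
    d=np.load("pics/s10.npz"); print("tab before",tab(d["im"],d)); sys.argv[1]="11"
im,cal=look("s"+sys.argv[1]); print("rod",rodend(im,cal)[2],"tab",tab(im,cal))
E
python3 s.py t
```

```text
tab before (np.float64(10.5), np.float64(1.0))
12.4 [ 0.5986 -0.1224  0.1228] yaw 6.34 F [ 2.6 -5.4 -2.6] T [-0.967 -0.305  0.02 ] open 0.0119
rod 81.75000000000001 tab (np.float64(10.75), np.float64(1.25))
```

>>> move_arm:
  targets:
    - {"slide":[0.01,-0.04,0],"angular":[0,0,1.5]}
    - {"slide":[0,0,0],"angular":[0,0,2]}
    - {"slide":[0,0,0],"angular":[0,0,0]}
    - {"slide":[0,0,0],"angular":[0,0,0]}

```text
time_s: 12.73
ee_pos: [0.5988, -0.1225, 0.1228]
tool_rot: [0.644, 0.765, 0.0, 0.001]
ft_force: [3.2, -0.8, 0.5]
opening: 0.0117
gripper_force: 20.0
```

```bash
python3 s.py 12
```

```text
12.7833 [ 0.5987 -0.1225  0.1228] yaw 9.83 F [ 3.1 -2.  -1.2] T [-0.299 -0.57   0.012] open 0.0117
rod 75.25000000000001 tab (np.float64(59.5), np.float64(1.25))
```

>>> move_arm:
  targets:
    - {"slide":[0,0,0],"angular":[0,0,1.5]}
    - {"slide":[0,0,0],"angular":[0,0,2]}
    - {"slide":[0,0,0],"angular":[0,0,0]}
    - {"slide":[0,0,0],"angular":[0,0,0]}

```text
time_s: 13.12
ee_pos: [0.5989, -0.1224, 0.1228]
tool_rot: [0.62, 0.784, 0.001, 0.001]
ft_force: [5.4, -0.8, -1.6]
opening: 0.0118
gripper_force: 20.0
```

```bash
sed -i 's/mean(0); y=60/mean(0); v[:80]=0; y=60/' s.py; python3 s.py 13
```

```text
13.1667 [ 0.5989 -0.1224  0.1228] yaw 13.31 F [ 4.6 -1.2 -1.5] T [-0.244 -0.913  0.039] open 0.0118
rod None tab (np.float64(10.5), np.float64(1.25))
```

>>> move_arm:
  targets:
    - {"slide":[0.02,0,0],"angular":[0,0,1.5]}
    - {"slide":[0,0,0],"angular":[0,0,2]}
    - {"slide":[0,0,0],"angular":[0,0,0]}
    - {"slide":[0,0,0],"angular":[0,0,0]}

```text
time_s: 13.5
ee_pos: [0.5991, -0.1224, 0.1228]
tool_rot: [0.596, 0.803, 0.0, 0.0]
ft_force: [4.4, -0.4, -1.1]
opening: 0.0116
gripper_force: 20.0
```

```bash
python3 s.py 14
```

```text
13.55 [ 0.5991 -0.1224  0.1228] yaw 16.81 F [ 5.  -0.2 -1.4] T [-0.157 -0.851  0.031] open 0.0122
rod None tab (np.float64(10.75), np.float64(1.0))
```

>>> move_arm:
  targets:
    - {"slide":[0.02,0,0],"angular":[0,0,1.5]}
    - {"slide":[0,0,0],"angular":[0,0,2]}
    - {"slide":[0,0,0],"angular":[0,0,0]}
    - {"slide":[0,0,0],"angular":[0,0,0]}

```text
time_s: 13.88
ee_pos: [0.5993, -0.1223, 0.1228]
tool_rot: [0.571, 0.821, 0.0, 0.0]
ft_force: [3.4, -0.5, 0.8]
opening: 0.012
gripper_force: 20.0
```

```bash
python3 s.py 15
```

```text
13.9333 [ 0.5993 -0.1223  0.1228] yaw 20.32 F [3.8 0.1 0.3] T [-0.042 -0.648  0.017] open 0.0119
rod None tab (np.float64(10.75), np.float64(1.25))
```

>>> move_arm:
  targets:
    - {"slide":[0.02,0,0],"angular":[0,0,1.5]}
    - {"slide":[0,0,0],"angular":[0,0,2]}
    - {"slide":[0,0,0],"angular":[0,0,0]}
    - {"slide":[0,0,0],"angular":[0,0,0]}

```text
time_s: 14.27
ee_pos: [0.5995, -0.1223, 0.1227]
tool_rot: [0.546, 0.838, -0.0, -0.0]
ft_force: [0.7, 1.0, 1.5]
opening: 0.0116
gripper_force: 20.0
```

```bash
python3 s.py 16
```

```text
14.3167 [ 0.5995 -0.1223  0.1227] yaw 23.83 F [ 1.3 -0.2  3.1] T [ 0.091 -0.201  0.108] open 0.0116
rod None tab (np.float64(12.5), np.float64(3.0))
```

The tab has started moving (1.75 mm). I'll hold and look again.

>>> move_arm:
  targets:
    - {"slide":[0,0,0],"angular":[0,0,0]}
    - {"slide":[0,0,0],"angular":[0,0,0]}

```text
time_s: 14.48
ee_pos: [0.5995, -0.1223, 0.1227]
tool_rot: [0.546, 0.838, -0.0, -0.0]
ft_force: [0.3, 1.5, 3.8]
opening: 0.0119
gripper_force: 20.0
```

```bash
python3 s.py 17
```

```text
14.5333 [ 0.5995 -0.1223  0.1228] yaw 23.89 F [-0.1  1.3  4.1] T [ 0.217 -0.045  0.079] open 0.0121
rod None tab (np.float64(12.75), np.float64(3.25))
```

>>> move_arm:
  targets:
    - {"slide":[0,0,0],"angular":[0,0,1]}
    - {"slide":[0,0,0],"angular":[0,0,0]}
    - {"slide":[0,0,0],"angular":[0,0,0]}
    - {"slide":[0,0,0],"angular":[0,0,0]}

```text
time_s: 14.87
ee_pos: [0.5996, -0.1223, 0.1227]
tool_rot: [0.538, 0.843, -0.0, -0.0]
ft_force: [-0.7, 2.3, 4.2]
opening: 0.0119
gripper_force: 20.0
```

```bash
python3 s.py 18
```

```text
14.9167 [ 0.5996 -0.1223  0.1227] yaw 24.91 F [-0.   1.7  6. ] T [0.356 0.137 0.103] open 0.0117
rod None tab (np.float64(14.75), np.float64(5.25))
```

>>> move_arm:
  targets:
    - {"slide":[0,0,0],"angular":[0,0,0.8]}
    - {"slide":[0,0,0],"angular":[0,0,0]}
    - {"slide":[0,0,0],"angular":[0,0,0]}
    - {"slide":[0,0,0],"angular":[0,0,0]}

```text
time_s: 15.25
ee_pos: [0.5996, -0.1223, 0.1227]
tool_rot: [0.532, 0.847, 0.0, -0.0]
ft_force: [-1.1, 2.4, 5.5]
opening: 0.0117
gripper_force: 20.0
```

```bash
python3 s.py 19
```

```text
15.3 [ 0.5996 -0.1223  0.1227] yaw 25.71 F [-1.9  2.3  5.5] T [ 0.367  0.141 -0.002] open 0.0117
rod None tab (np.float64(14.75), np.float64(5.25))
```

The tab is up by about 4 mm and stable, with the torque near zero, so the nose looks to be in. I'll release, rise, and place the closed fingers to the right of the tab.

>>> move_arm:
  targets:
    - {"slide":[0,0,0],"angular":[0,0,0]}
    - {"slide":[0,0,0],"angular":[0,0,0]}
    - {"slide":[0,0,0],"angular":[0,0,0]}
    - {"slide":[0,0,0],"angular":[0,0,0]}
    - {"slide":[0,0,0.3],"angular":[0,0,0]}
    - {"slide":[0,0,0.6],"angular":[0,0,0]}
    - {"slide":[0,0,0.9],"angular":[0,0,0]}
    - {"slide":[0,0,0.9],"angular":[0,0,0]}
    - {"slide":[0,0,0.9],"angular":[0,0,0]}
    - {"slide":[0,0,0.6],"angular":[0,0,0]}
  grip: 0.5

```text
time_s: 16.13
ee_pos: [0.6006, -0.1229, 0.2523]
tool_rot: [0.532, 0.847, 0.0, 0.002]
ft_force: [0.4, 0.7, 0.2]
opening: 0.0469
gripper_force: 0.0
```

>>> move_arm:
  targets:
    - {"slide":[-0.4,0.25,0],"angular":[0,0,-4]}
    - {"slide":[-0.75,0.48,0],"angular":[0,0,-5]}
    - {"slide":[-0.75,0.48,0],"angular":[0,0,-5]}
    - {"slide":[-0.63,0.39,0],"angular":[0,0,-2.5]}
    - {"slide":[0,0,0],"angular":[0,0,0]}
    - {"slide":[0,0,0],"angular":[0,0,0]}
    - {"slide":[0,0,0],"angular":[0,0,0]}
    - {"slide":[0,0,0],"angular":[0,0,0]}
  grip: 0

```text
time_s: 16.8
ee_pos: [0.5248, -0.0751, 0.2489]
tool_rot: [0.648, 0.762, 0.0, 0.0]
ft_force: [-0.5, 0.2, 0.5]
opening: 0.0013
gripper_force: 0.0
```

```bash
python3 s.py 20; python3 - <<'E'
from h import *
d=np.load("pics/s20.npz"); cv2.imwrite("pics/s20.png",np.vstack([bird(d["im"],d,.144,x=(-.1,.02),y=(-.17,.15),mm=.5),bird(d["im"],d,.112,x=(-.1,.05),y=(-.17,.15),mm=.5)]))
E
```

```text
16.85 [ 0.5247 -0.0752  0.2487] yaw 9.21 F [ 0.3 -0.1 -0.3] T [-0.036 -0.021  0.016] open 0.0007
rod 116.25000000000001 tab (np.float64(40.0), np.float64(-29.75))
```

View pics/s20.png

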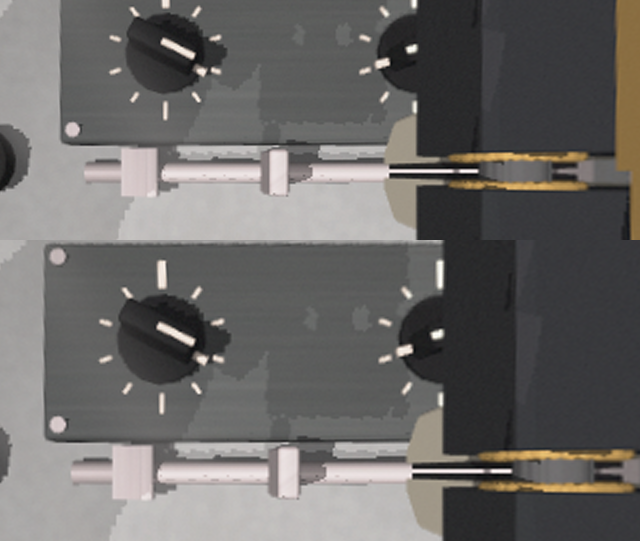

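The tab top is at about (277,172), so case y runs from 6 to 17 mm. The closed fingers are clear to its right, on the rod line. I'll descend.

>>> move_arm:
  targets:
    - {"slide":[-0.03,0,-0.6],"angular":[0,0,0]}
    - {"slide":[0,0,-0.8],"angular":[0,0,0]}
    - {"slide":[0,0,-0.8],"angular":[0,0,0]}
    - {"slide":[0,0,-0.8],"angular":[0,0,0]}
    - {"slide":[0,0,-0.6],"angular":[0,0,0]}
    - {"slide":[0,0,-0.4],"angular":[0,0,0]}
    - {"slide":[0,0,-0.2],"angular":[0,0,0]}
    - {"slide":[0,0,0],"angular":[0,0,0]}
    - {"slide":[0,0,0],"angular":[0,0,0]}
    - {"slide":[0,0,0],"angular":[0,0,0]}

```text
time_s: 17.68
ee_pos: [0.524, -0.0749, 0.1235]
tool_rot: [0.648, 0.762, 0.0, 0.001]
ft_force: [-0.0, -0.4, -0.2]
opening: 0.0001
gripper_force: 0.0
```

```bash
python3 s.py 21
```

```text
17.7333 [ 0.524  -0.0749  0.1237] yaw 9.22 F [-0.7  0.3 -0.1] T [-0.03   0.054  0.082] open 0.0001
rod 116.50000000000001 tab (np.float64(40.0), np.float64(-29.75))
```

>>> move_arm:
  targets:
    - {"slide":[-0.016,0.1,0],"angular":[0,0,0]}
    - {"slide":[-0.016,0.1,0],"angular":[0,0,0]}
    - {"slide":[-0.016,0.1,0],"angular":[0,0,0]}
    - {"slide":[-0.011,0.066,0],"angular":[0,0,0]}
    - {"slide":[-0.011,0.066,0],"angular":[0,0,0]}
    - {"slide":[0,0,0],"angular":[0,0,0]}
    - {"slide":[0,0,0],"angular":[0,0,0]}

```text
time_s: 18.32
ee_pos: [0.5209, -0.0613, 0.1227]
tool_rot: [0.648, 0.762, 0.0, -0.0]
ft_force: [0.4, 0.5, -0.6]
opening: 0.0004
gripper_force: 0.0
```

```bash
python3 s.py 22
```

```text
18.3667 [ 0.5208 -0.0614  0.1226] yaw 9.22 F [-0.7  1.  -0.8] T [-0.048 -0.009  0.058] open 0.0006
rod 119.75000000000001 tab (np.float64(40.0), np.float64(-29.75))
```

The bolt moves freely with the push. I'll continue.

>>> move_arm:
  targets:
    - {"slide":[-0.011,0.066,0],"angular":[0,0,0]}
    - {"slide":[-0.011,0.066,0],"angular":[0,0,0]}
    - {"slide":[-0.011,0.066,0],"angular":[0,0,0]}
    - {"slide":[0,0,0],"angular":[0,0,0]}
    - {"slide":[0,0,0],"angular":[0,0,0]}

```text
time_s: 18.78
ee_pos: [0.52, -0.0556, 0.1226]
tool_rot: [0.648, 0.762, -0.0, 0.0]
ft_force: [0.1, -1.9, -0.5]
opening: 0.0005
gripper_force: 1.0
```

```bash
python3 s.py 23
```

```text
18.8333 [ 0.5199 -0.0556  0.1226] yaw 9.22 F [ 0.1 -2.5 -0.4] T [-0.394  0.056  0.027] open 0.0005
rod 125.5 tab (np.float64(40.0), np.float64(-29.75))
```

>>> move_arm:
  targets:
    - {"slide":[-0.008,0.05,0],"angular":[0,0,0]}
    - {"slide":[-0.008,0.05,0],"angular":[0,0,0]}
    - {"slide":[0,0,0],"angular":[0,0,0]}
    - {"slide":[0,0,0],"angular":[0,0,0]}

```text
time_s: 19.17
ee_pos: [0.5194, -0.0526, 0.1226]
tool_rot: [0.648, 0.762, -0.0, -0.0]
ft_force: [0.6, -2.8, -1.5]
opening: 0.0008
gripper_force: 1.6
```

```bash
python3 s.py 24
```

```text
19.2167 [ 0.5195 -0.0526  0.1226] yaw 9.22 F [ 0.4 -3.1 -1.3] T [-0.65  -0.001 -0.021] open 0.0006
rod 128.5 tab (np.float64(40.0), np.float64(-28.75))
```

>>> move_arm:
  targets:
    - {"slide":[-0.005,0.033,0],"angular":[0,0,0]}
    - {"slide":[0,0,0],"angular":[0,0,0]}
    - {"slide":[0,0,0],"angular":[0,0,0]}

```text
time_s: 19.47
ee_pos: [0.5193, -0.0517, 0.1226]
tool_rot: [0.648, 0.762, -0.0, -0.0]
ft_force: [-0.5, -3.6, -1.4]
opening: 0.0005
gripper_force: 1.9
```

```bash
python3 s.py 25
```

```text
19.5167 [ 0.5193 -0.0517  0.1226] yaw 9.22 F [-0.3 -4.5 -1. ] T [-0.74   0.009  0.01 ] open 0.0006
rod 129.25 tab (np.float64(40.0), np.float64(-27.75))
```

>>> move_arm:
  targets:
    - {"slide":[-0.005,0.033,0],"angular":[0,0,0]}
    - {"slide":[0,0,0],"angular":[0,0,0]}
    - {"slide":[0,0,0],"angular":[0,0,0]}

```text
time_s: 19.77
ee_pos: [0.5193, -0.0516, 0.1226]
tool_rot: [0.648, 0.762, -0.001, 0.001]
ft_force: [0.4, -7.8, -2.7]
opening: 0.0003
gripper_force: 3.4
```

```bash
python3 s.py 26
```

```text
19.8167 [ 0.5193 -0.0516  0.1226] yaw 9.22 F [-0.8 -7.3 -2.5] T [-1.238 -0.035  0.069] open 0.0005
rod 129.5 tab (np.float64(40.0), np.float64(-27.75))
```

The arm met a hard stop: 1 mm commanded, no motion, and the force rising. One small confirming nudge, then I'll back off, rise and check.

>>> move_arm:
  targets:
    - {"slide":[-0.005,0.03,0],"angular":[0,0,0]}
    - {"slide":[0,0,0],"angular":[0,0,0]}
    - {"slide":[0,0,0],"angular":[0,0,0]}

```text
time_s: 20.07
ee_pos: [0.5193, -0.0515, 0.1227]
tool_rot: [0.648, 0.762, -0.001, 0.001]
ft_force: [0.2, -10.1, -2.9]
opening: 0.0007
gripper_force: 4.9
```

>>> move_arm:
  targets:
    - {"slide":[0.02,-0.1,0],"angular":[0,0,0]}
    - {"slide":[0.03,-0.2,0],"angular":[0,0,0]}
    - {"slide":[0.03,-0.2,0],"angular":[0,0,0]}
    - {"slide":[0,0,0.5],"angular":[0,0,0]}
    - {"slide":[0,0,0.9],"angular":[0,0,0]}
    - {"slide":[0,0,0.9],"angular":[0,0,0]}
    - {"slide":[0,0,0.9],"angular":[0,0,0]}
    - {"slide":[0,0,0.9],"angular":[0,0,0]}
    - {"slide":[-0.3,-0.6,0],"angular":[0,0,0]}
    - {"slide":[-0.3,-0.6,0],"angular":[0,0,0]}
    - {"slide":[0,0,0],"angular":[0,0,0]}
    - {"slide":[0,0,0],"angular":[0,0,0]}
    - {"slide":[0,0,0],"angular":[0,0,0]}
    - {"slide":[0,0,0],"angular":[0,0,0]}

```text
time_s: 21.23
ee_pos: [0.5036, -0.1001, 0.2454]
tool_rot: [0.648, 0.762, 0.0, -0.0]
ft_force: [-1.0, 0.3, 0.3]
opening: 0.0004
gripper_force: 0.0
```

```bash
python3 s.py 30; python3 - <<'E'
from h import *
d=np.load("pics/s30.npz"); cv2.imwrite("pics/s30.png",np.vstack([bird(d["im"],d,.144,x=(-.1,.02),y=(-.17,.15),mm=.5),bird(d["im"],d,.104,x=(-.1,.05),y=(-.17,.15),mm=.5)]))
E
```

```text
21.2833 [ 0.5036 -0.1     0.2453] yaw 9.25 F [0.2 0.1 0. ] T [-0.049 -0.005 -0.027] open 0.0004
rod 129.25 tab (np.float64(40.0), np.float64(-29.75))
```

View pics/s30.png

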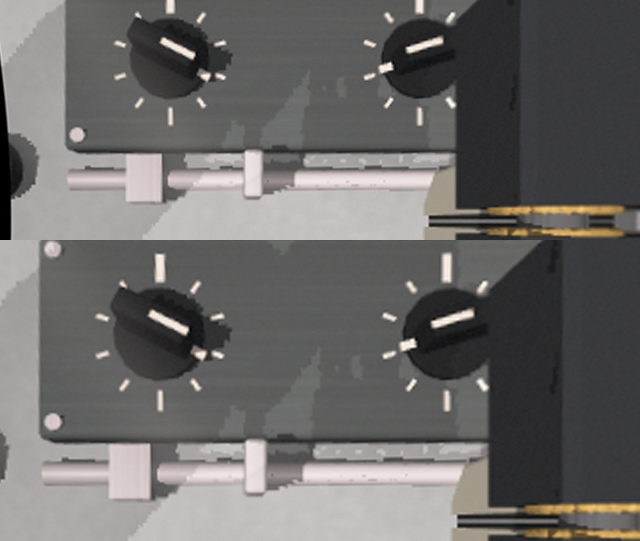

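The tab is now centred at column 253, which is case y of about 23.5 mm. The bolt is fully open and stays there with the robot clear. Handing in.

```bash
python3 -c "
from rig import *
print(close_job())"
```

```text
the job is handed in; nothing more can be done
None
```

The case is unlocked and handed in: the left dial clicked in near 3 first, then the right near 7, and the bolt was pushed against its stop (at most about 10 N) and stayed fully open at about 24 mm with the robot clear.

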